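# Pour the nuts from the scoop into the blue dish

### The arm

A 6-joint arm with a two-finger parallel gripper is mounted at the origin on a cart in front of the work surface, level with it; the furniture and walls round the work are solid. World frame = base frame: x ahead of the robot, y to its left, z up, the work surface at z = 0. Lengths are in mm, angles in rad, forces in N, time in s.
With the tool pointing down it reaches from about 350 to 875 mm from the base axis. Payload 4.2 kg.
Tool frame: the origin (TCP) lies midway between the tips of the shut fingers; the grasp point (between the pads) lies 19 mm behind it (tcp_to_grasp is the distance from the TCP to the grasp point, in mm); z points along the fingers, y is the line along which they close (so a half turn about z gives the same grasp; the last joint's range is limited). The gripper opens to 85 mm and grips with 20 to 120 N. Pads are 22 mm wide; open, the fingers measure 114 mm over their backs; the gripper's body (76 mm by 85 mm) begins 54 mm behind the grasp point. The pads swing forward as they close: fully open they stand 13 mm farther back than shut.
Start: joints at [1.466, 0.385, 0.008, 0, -1.194, -0.259], TCP at [222.36, 584.085, 231.312] pointing down, gripper open.
Joint ranges: [-3.14, 3.14], [-1.21, 2.06], [-1.07, 1.41], [-3.16, 2.05], [-2.99, -0.16], [-3.1, 3.1]. Speed limits (rad/s): [2.79, 2.79, 3.14, 3.14, 3.14, 3.14].

### API

Orientations are given as a unit quaternion [x, y, z, w].
In Python, from bench import read_state, get_image, job_done, tcp_to_grasp gives the robot as it stands.
- The arm moves only by the tool jog_arm, never from a script. Its argument "plan" is a list of rows, each a list of 3 entries, a list of its own where there are three numbers: the finger opening in mm, from 0 to 85.4, then the shift along the tool's x, y, z as a fraction of full scale, then the turn, a rotation vector about the tool's x, y, z as a fraction of full scale. A call has 1 to 10 rows; each row is the pose to reach, as a shift and turn from the pose commanded when the call began, along the tool's axes at that moment; what a row does not reach only later rows make up. Full scale, the value 1, is 0.1 m for a shift and 60 degrees for a turn. A row lasts 1/8 s, in which the tool goes at most 62.5 mm and 10.7 degrees, less where a joint would pass 70% of its speed; a pose out of reach is approached as far as the arm can. A call with a number of a shift or a turn outside -1 to 1 is refused whole. A call with a gripper value outside its range is refused whole. The fingers move at their own pace and stop on an object; the grip force is fixed at half the most. Time passes only in rows, so rows that repeat a pose let the fingers close. It gives the time, the measured TCP pose, the force, the opening and the grip force at its end, in the units of the state.
- read_state(): the state, without advancing time (a new reading comes with each control period).
- get_image(name): name is "scene" or "top"; returns a dict with "img" (420x560x3 uint8, red, green, blue), "range_z" (420x560 float32, mm along the optical axis (not along the pixel's ray), 0 where there is no reading), "intrinsics" (3x3 intrinsics, pixels), "extrinsics" (4x4, takes a point from camera to world coordinates). Camera axes: x right, y down, z forward; pixel columns grow to the right and rows downward; lengths in mm; the calibration is good to about 2 mm. A picture is of the moment at which its call begins.
- job_done(): hands the job in; it is judged then, once.
The state is a dict: "clock": time; "joints": joint angles; "joint_vel": joint speeds; "joint_efforts": joint torques, N m; "position": TCP position; "ee_rot": TCP orientation; "contact_force": force on the tool from outside, world axes, zero at the start; "wrist_torque": the same for the moment, N m; "gripper_width": finger opening in mm; "grasp_force": force on a finger pad.
Only numpy, scipy, OpenCV 4.12 (cv2) and the standard library are available. Lean on these libraries where they do the work, as an engineer would, in place of code of your own. Each camera call takes 0.05 s, during which the arm holds its last target. There are 200 camera calls.

### The job

Tip the two steel nuts out of the orange scoop into the blue dish, not the pale bare-metal one. So that they cannot bounce out, first bring the scoop's lip down close over the blue dish, about 3 cm or less above its rim, and only then tip. Afterwards stand the empty scoop upright on the bare worktop, clear of the blue dish, and let go.

Things in the scene. Friction and masses are not known exactly. Their poses are not given: they have to be found in the camera images.
- scoop: orange slippery scoop, 106x62 mm, walls 26 mm high, open in front. Origin: middle of its lip's front edge, level with its underside; x forward out of the lip, z up. Lip top 10 mm, underside 7 mm above that; floor 4 mm, rising 11 deg over the last 30 mm. Black upright handle bar at x -94 mm, y 0: 24 mm along x, 14 mm along y, top at z 82 mm, free above 26 mm. Tipped 50 deg nose-down it empties.
- dish: the shallow round blue dish: 132 mm across the rim, 22 mm high, floor 100 mm across and 3 mm thick, walls 3 mm, loose, 0.3 kg, standing on the worktop. Origin: centre of its underside, z up. A pale bare-metal dish of the same size stands near it and is not to be used.
- nut_1: bright steel hexagon nut, 19 mm across the flats, 10 mm high, 17 g, lying flat in the scoop at first. Origin: centre of its underside, z along its bore
- nut_2: the other nut, same shape and size, lying beside the first in the scoop

How it is judged (in metres and radians):
On the way, in this order (a step that is already met when the one before it is completed fails the run):
1. the scoop's lip is low over the blue dish (at most 70 mm above the dish's underside, 48 mm above its rim, and within 60 mm of its centre) with both nuts still in the scoop (horizontal distance between scoop and dish below 0.06 m and z of scoop in the frame of dish below 0.07 m and x of nut_1 in the frame of scoop between -0.085 and 0 m and y of nut_1 in the frame of scoop between -0.03 and 0.03 m and z of nut_1 in the frame of scoop between 0 and 0.035 m and x of nut_2 in the frame of scoop between -0.085 and 0 m and y of nut_2 in the frame of scoop between -0.03 and 0.03 m and z of nut_2 in the frame of scoop between 0 and 0.035 m), for 0.1 s.
2. both nuts are in the blue dish and out of the scoop (horizontal distance between each of nut_1, nut_2 and dish below 0.06 m and z of each of nut_1, nut_2 in the frame of dish below 0.035 m and not (x of nut_1 in the frame of scoop between -0.085 and 0 m and y of nut_1 in the frame of scoop between -0.03 and 0.03 m and z of nut_1 in the frame of scoop between 0 and 0.035 m) and not (x of nut_2 in the frame of scoop between -0.085 and 0 m and y of nut_2 in the frame of scoop between -0.03 and 0.03 m and z of nut_2 in the frame of scoop between 0 and 0.035 m)), for 0.2 s.
At the end, for the whole second after the job is handed in: Both nuts lie still in the blue dish (within 60 mm of its centre, less than 35 mm above its underside), the dish stands on the worktop, and the scoop stands upright (within 8 degrees) and still on the worktop, its lip more than 75 mm from the dish's centre (all of step 2 and linear speed of each of nut_1, nut_2, scoop below 0.02 m/s and angle between dish's own z axis and vertical below 0.1 rad and height (world z) of dish below 0.01 m and angle between scoop's own z axis and vertical below 0.15 rad and height (world z) of scoop between -0.012 and 0.012 m and horizontal distance between scoop and dish above 0.075 m); the robot touches nothing.
It fails at once if a nut leaves the scoop's lip more than 100 mm above the worktop ((x of nut_1 in the frame of scoop above 0.015 m and height (world z) of nut_1 above 0.1 m) or (x of nut_2 in the frame of scoop above 0.015 m and height (world z) of nut_2 above 0.1 m)).
It also fails if it takes over 51 s, if anything falls off the work surface, if the arm or the gripper's body presses on something with over 40 N, if the wrist force passes 120 N, or if a joint passes its speed limit or range.

## Working session

There is one attempt and no reset: what is moved stays moved. The work goes in short steps, Python scripts to look and compute and a tool call to move; the robot and the scene stay as the last step left them, time stands still between calls to the robot, and variables do not carry over. Pictures are saved under pics/ and viewed, at most 10 in all, crops included, and the job is handed in when it is done.

Besides the shell and the picture viewer there is one more tool, called by a JSON object that holds its "fn" and its "kwargs". jog_arm: Moves the arm, as the interface text tells. Its arguments: {"type":"object","properties":{"plan":{"type":"array"}},"required":["plan"]}

```bash
mkdir -p pics; ls; python3 - <<'E'
from bench import *
import cv2,numpy as np
print(read_state(), tcp_to_grasp)
for n in("scene","top"):
    d=get_image(n); np.savez(f"{n}0.npz",**d); cv2.imwrite(f"pics/{n}0.png",d["img"][:,:,::-1]); print(d["intrinsics"],d["extrinsics"])
E
```

```text
pics
{'clock': 0.0, 'joints': array([ 1.46558559e+00,  3.85545603e-01,  6.62508960e-03, -5.38982919e-04,
       -1.19400837e+00, -2.58603330e-01]), 'joint_vel': array([-0.00095812, -0.00170352, -0.00108305,  0.0010081 , -0.00021922,
       -0.00027646]), 'joint_efforts': array([-1.90535196e-03, -3.92293954e+01,  1.88408178e+01,  4.18631852e+00,
       -4.52825203e-03,  7.77508831e-06]), 'position': array([222.16151415, 583.54774629, 230.22198334]), 'ee_rot': array([ 9.83481908e-01, -1.81003143e-01, -1.68045195e-04,  1.08233739e-03]), 'contact_force': array([ 1.04480102, -0.06007469,  0.46556261]), 'wrist_torque': array([ 0.04626963, -0.00075074,  0.00620499]), 'grasp_force': 0.0, 'gripper_width': 85.20583236695725} 18.700000000000003
[[391.34918421   0.         275.24321625]
 [  0.         391.34918421 206.43865137]
 [  0.           0.           1.        ]] [[ 9.03611558e-01 -3.30689578e-01  2.72269270e-01  2.54983304e+02]
 [-4.28344236e-01 -6.93548905e-01  5.79233228e-01 -4.72192909e+02]
 [-2.71433785e-03 -6.40026812e-01 -7.68347781e-01  7.21262886e+02]
 [ 0.00000000e+00  0.00000000e+00  0.00000000e+00  1.00000000e+00]]
[[481.89079489   0.         270.59000585]
 [  0.         481.89079489 212.60579194]
 [  0.           0.           1.        ]] [[-8.08457479e-02 -9.73393157e-01  2.14405520e-01  2.48166960e+02]
 [-9.96720264e-01  7.81841510e-02 -2.08794887e-02  4.87330268e+01]
 [ 3.56083788e-03 -2.15390344e-01 -9.76521541e-01  1.18290190e+03]
 [ 0.00000000e+00  0.00000000e+00  0.00000000e+00  1.00000000e+00]]
```

View pics/scene0.png

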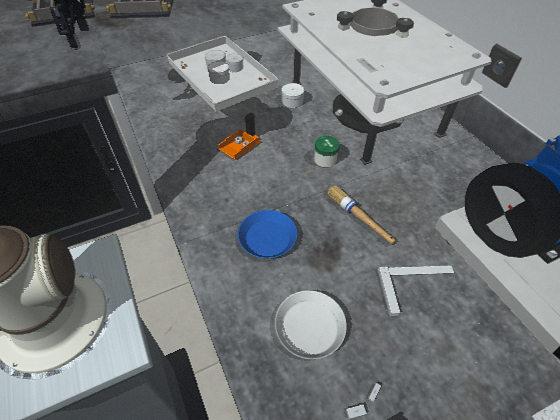

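View pics/top0.png

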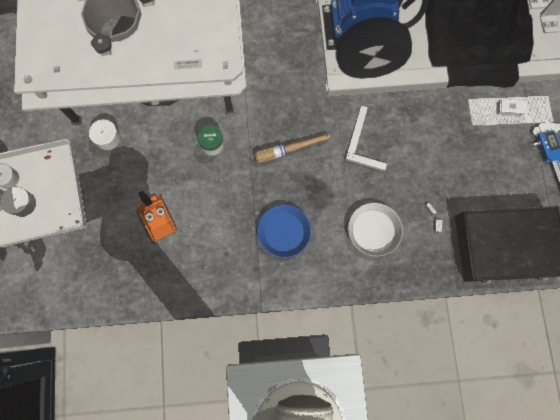

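Scene: scoop at (238,145), handle (250,122), blue dish (268,235), pale dish (311,325). Top: scoop at (156,218) with handle at (145,199), blue dish (284,231), pale dish (375,230). Next I take closer crops plus depth.

```bash
cat > h.py <<'E'
import numpy as np,cv2
def ld(n): return dict(np.load(n))
def ray(d,u,v):
    E=d["extrinsics"];K=d["intrinsics"]
    return E[:3,3],E[:3,:3]@np.linalg.solve(K,np.array([u,v,1.]))
def atz(d,u,v,z):
    o,r=ray(d,u,v); return o+r*(z-o[2])/r[2]
def tri(d1,p1,d2,p2):
    o1,r1=ray(d1,*p1);o2,r2=ray(d2,*p2)
    s=np.linalg.lstsq(np.c_[r1,-r2],o2-o1,rcond=None)[0]
    a,b=o1+s[0]*r1,o2+s[1]*r2
    return (a+b)/2,np.linalg.norm(a-b)
def pts(d,m=None):
    v,u=np.nonzero((d["range_z"]>0)&(m if m is not None else True)); z=d["range_z"][v,u]
    P=np.linalg.solve(d["intrinsics"],np.array([u,v,np.ones_like(u)],float))*z
    return (d["extrinsics"][:3,:3]@P).T+d["extrinsics"][:3,3]
def masks(d):
    h=cv2.cvtColor(d["img"],cv2.COLOR_RGB2HSV)
    return (cv2.inRange(h,(3,150,90),(16,255,255))>0),(cv2.inRange(h,(105,140,60),(120,255,255))>0)
E
python3 - <<'E'
from h import *
s,t=ld("scene0.npz"),ld("top0.npz")
a=cv2.resize(s["img"][100:170,205:275],None,fx=8,fy=8,interpolation=cv2.INTER_CUBIC)[:560,:400]
a=cv2.resize(s["img"][105:165,212:262],(400,480),interpolation=cv2.INTER_CUBIC)
b=cv2.resize(t["img"][185:245,130:180],(400,480),interpolation=cv2.INTER_CUBIC)
cv2.imwrite("pics/crop0.png",np.hstack([a,b])[:,:,::-1])
for n,d in(("s",s),("t",t)):
    o,b=masks(d)
    for nm,m in(("orange",o),("blue",b)):
        k,l,st,c=cv2.connectedComponentsWithStats(m.astype(np.uint8))
        for i in range(1,k):
            if st[i,4]>80:
                P=pts(d,l==i); print(n,nm,st[i],c[i],P.min(0).round(),P.max(0).round(),P.mean(0).round(),len(P))
                if nm=="blue" and st[i,4]>1000:
                    R=P[P[:,2]>17]; A=np.c_[2*R[:,:2],np.ones(len(R))]; x=np.linalg.lstsq(A,(R[:,:2]**2).sum(1),rcond=None)[0];print("circle",x[:2],np.sqrt(x[2]+x[:2]@x[:2]))
E
```

```text
s orange [218 129  43  30 620] [238.01774194 144.37096774] [458. 258.  -3.] [574. 376.  30.] [509. 305.  11.] 619
s blue [523 136  37  57 874] [548.30434783 162.32494279] [ 864. -280.   31.] [1129.  -92.  263.] [ 921. -218.  227.] 872
s blue [ 238  210   59   48 2248] [267.03247331 233.74599644] [390. -70.  -2.] [520.  72.  25.] [458.   2.   8.] 2238
circle [454.61342565  -5.17305555] 62.60835488445942
t orange [138 195  38  46 824] [157.07281553 219.10679612] [458. 260.  -3.] [575. 355.  32.] [512. 306.   9.] 822
t blue [ 341    0   57   32 1080] [367.40092593   9.87314815] [ 905. -309.  140.] [ 968. -177.  236.] [ 919. -231.  206.] 1080
circle [ 947.76579006 -238.77870001] 48.47435051272107
t blue [332   6  10  20  93] [335.33333333  16.25806452] [ 930. -185.   91.] [1012. -173.  166.] [ 978. -178.  102.] 93
t blue [540 133  20  29 201] [550.03482587 150.70149254] [ 584. -727.    8.] [ 658. -684.   23.] [ 609. -702.   16.] 200
t blue [ 258  205   47   47 1680] [281.50535714 227.78392857] [408. -58.  -5.] [520.  59.  27.] [466.  -0.   5.] 1678
circle [457.45673091  -4.16022823] 60.6635251051421
```

View pics/crop0.png

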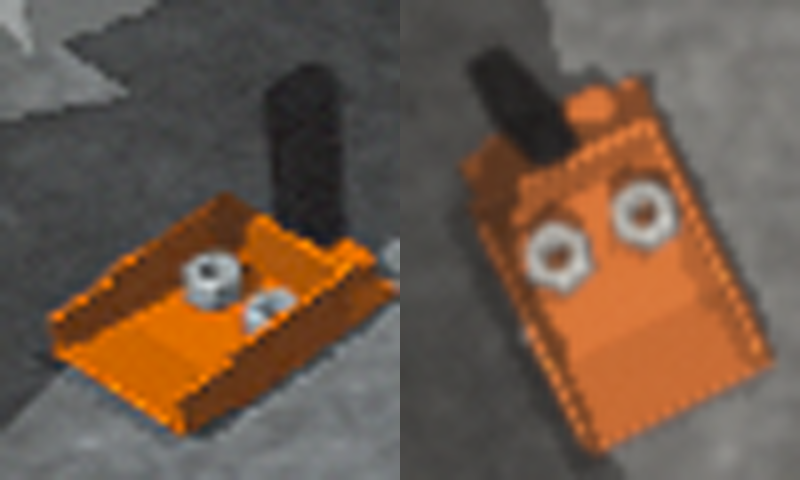

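Crop, left is scene: lip corners (50,350) and (185,430), handle top (305,72). Right is top: lip corners (595,450) and (775,362), handle top (487,58). Both nuts lie near the back.

```bash
python3 - <<'E'
from h import *
s,t=ld("scene0.npz"),ld("top0.npz")
S=lambda x,y:((x+.5)/8-.5+212,(y+.5)/8-.5+105); T=lambda x,y:((x-400+.5)/8-.5+130,(y+.5)/8-.5+185)
L=[]
for n,a,b in(("lipL",(50,350),(595,450)),("lipR",(185,430),(775,362)),("handle",(303,76),(488,60)),("nutA",(212,270),(558,255)),("nutB",(272,300),(645,212))):
    p,e=tri(s,S(*a),t,T(*b));print(n,p.round(1),e.round(1));L.append(p)
    print("  s/t at z", atz(s,*S(*a),p[2])[:2].round(1), atz(t,*T(*b),p[2])[:2].round(1))
m=(L[0]+L[1])/2; print("lip mid",m)
print("width dir",np.linalg.norm(L[1]-L[0])); d=(L[1]-L[0]); print("normal yaw",np.degrees(np.arctan2(d[0],-d[1])))
f=m-L[2];print("yaw from handle",np.degrees(np.arctan2(f[1],f[0])),np.linalg.norm(f[:2]))
# dark handle depth points
for d in(s,t):
    P=pts(d); q=P[(np.linalg.norm(P[:,:2]-L[2][:2],axis=1)<22)&(P[:,2]>35)]; print(q.mean(0),q.min(0),q.max(0),len(q))
E
```

```text
lipL [456.2 315.4  10.1] 3.3
  s/t at z [454.5 315.3] [457.9 315.3]
lipR [481.  259.1  10.2] 0.3
  s/t at z [481.2 259.1] [480.9 259.1]
handle [560.2 327.5  81.7] 7.4
  s/t at z [556.3 327.1] [564.  327.1]
nutA [518.  323.7  15.7] 1.6
  s/t at z [517.2 323.7] [518.8 323.6]
nutB [528.6 295.5  20.2] 1.1
  s/t at z [528.  295.5] [529.2 295.4]
lip mid [468.61196299 287.22024917  10.1367965 ]
width dir 61.56312923906036
normal yaw 23.800347088830897
yaw from handle -156.272740432061 100.0865431969954
[553.22428602 319.81034345  62.20913052] [541.62524634 312.92280283  35.12071426] [567.15737529 331.00636121  83.08682998] 150
[552.95741112 321.78793978  69.47755041] [542.9882829  313.94553074  35.44696028] [567.53210168 334.39858152  85.41530039] 109
```

{"fn": "jog_arm", "kwargs": {"plan": [[85,[0.3,0.2,0],[0,0,0.15]],[85,[0.6,0.4,0],[0,0,0.3]],[85,[1,0.6,0],[0,0,0.45]],[85,[1,0.6,0],[0,0,0.6]],[85,[1,0.6,0],[0,0,0.755]]]}}

```text
clock: 0.72
position: [294.9, 491.6, 231.0]
ee_rot: [0.836, -0.548, 0.0, 0.0]
contact_force: [-0.4, -0.2, 0.3]
gripper_width: 84.7
grasp_force: 0.0
```

{"fn": "jog_arm", "kwargs": {"plan": [[70,[0.4,-0.3,0],[0,0,0]],[70,[0.8,-0.6,0],[0,0,0]],[70,[1,-0.8,0.3],[0,0,0]]]}}

```text
clock: 1.1
position: [410.5, 433.3, 203.1]
ee_rot: [0.838, -0.546, 0.0, -0.003]
contact_force: [-0.5, 0.3, -0.5]
gripper_width: 70.0
grasp_force: 0.0
```

{"fn": "jog_arm", "kwargs": {"plan": [[70,[0.4,-0.3,0],[0,0,0]],[70,[0.8,-0.6,0],[0,0,0]],[70,[1,-0.7,0.2],[0,0,0]],[70,[1,-0.7,0.4],[0,0,0]]]}}

```text
clock: 1.6
position: [513.8, 368.6, 160.1]
ee_rot: [0.837, -0.547, -0.0, 0.0]
contact_force: [0.7, 0.6, 0.9]
gripper_width: 69.9
grasp_force: 0.0
```

```bash
cat >> h.py <<'E'
from scipy.spatial.transform import Rotation as R
def go(target):
    from bench import read_state
    s=read_state(); r=R.from_quat(s["ee_rot"]); M=r.as_matrix()
    print(s["clock"],s["joints"].round(2),s["position"].round(1),"x yaw",np.degrees(np.arctan2(M[1,0],M[0,0])).round(2),"frac",(M.T@(np.array(target)-s["position"])/100).round(3), s["gripper_width"])
E
python3 - <<'E'
from h import *
from bench import *
go([555,325,36])
for n in("scene","top"):
    d=get_image(n); np.savez(f"{n}1.npz",**d)
a,b=ld("scene1.npz")["img"],ld("top1.npz")["img"]
a=cv2.resize(a[75:165,205:280],(400,480),interpolation=cv2.INTER_CUBIC)
b=cv2.resize(b[165:255,120:195],(400,480),interpolation=cv2.INTER_CUBIC)
cv2.imwrite("pics/crop1.png",np.hstack([a,b])[:,:,::-1])
E
```

```text
1.6 [ 0.88  0.45 -0.07 -0.   -1.05 -0.46] [513.8 368.6 160.1] x yaw -66.33 frac [ 0.564 -0.204  1.241] 69.93145669980336
```

View pics/crop1.png

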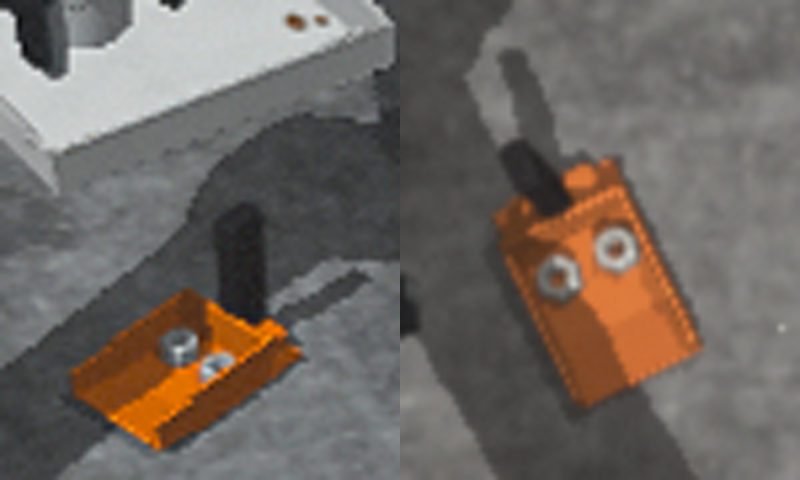

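The scoop and handle are unmoved: handle base at (245,310) left, (545,205) right. I can't clearly see the gripper, so I'll project the TCP and look at the whole picture.

```bash
python3 - <<'E'
from h import *
out=[]
for n in("scene","top"):
    d=ld(n+"1.npz"); im=d["img"].copy()
    E=np.linalg.inv(d["extrinsics"])
    p=d["intrinsics"]@(E[:3,:3]@np.array([513.8,368.6,160.1])+E[:3,3]); p=p[:2]/p[2]; print(n,p)
    cv2.drawMarker(im,tuple(int(x) for x in p),(255,0,255),0,14,1)
    out.append(im[:300,0:400])
cv2.imwrite("pics/full1.png",np.hstack(out)[:,:,::-1])
E
```

```text
scene [225.85967528  83.90208535]
top [112.60208692 206.51696569]
```

View pics/full1.png

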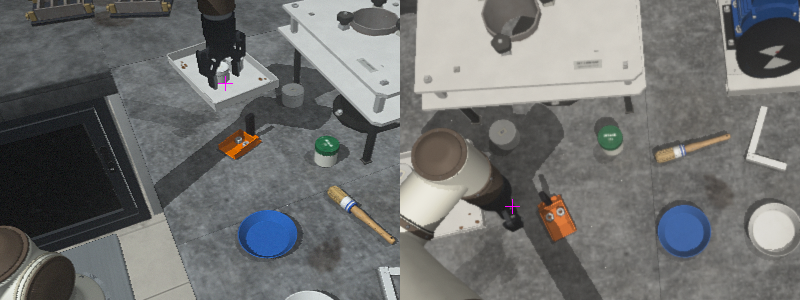

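The marker sits between the fingertips in both views ((225,84) scene, (112,206) top), so the calibration agrees with the arm. Moving over the handle.

{"fn": "jog_arm", "kwargs": {"plan": [[70,[0.3,-0.1,0],[0,0,0]],[70,[0.56,-0.2,0.1],[0,0,0]],[70,[0.56,-0.2,0.3],[0,0,0]],[70,[0.56,-0.2,0.3],[0,0,0]]]}}

```text
clock: 2.2
position: [552.7, 326.6, 130.3]
ee_rot: [0.838, -0.546, -0.0, 0.002]
contact_force: [0.5, -0.5, 1.2]
gripper_width: 70.3
grasp_force: 0.0
```

```bash
python3 - <<'E'
from h import *
from bench import *
go([555,325,36])
out=[]
for n,(r,c) in(("scene",(70,205)),("top",(150,105))):
    d=get_image(n); out.append(cv2.resize(d["img"][r:r+100,c:c+80],(400,500),interpolation=cv2.INTER_CUBIC))
cv2.imwrite("pics/crop2.png",np.hstack(out)[:,:,::-1])
E
```

```text
2.2 [ 0.79  0.5  -0.08 -0.   -1.   -0.37] [552.7 326.6 130.3] x yaw -66.15 frac [ 0.023 -0.017  0.943] 70.27295963943097
```

View pics/crop2.png

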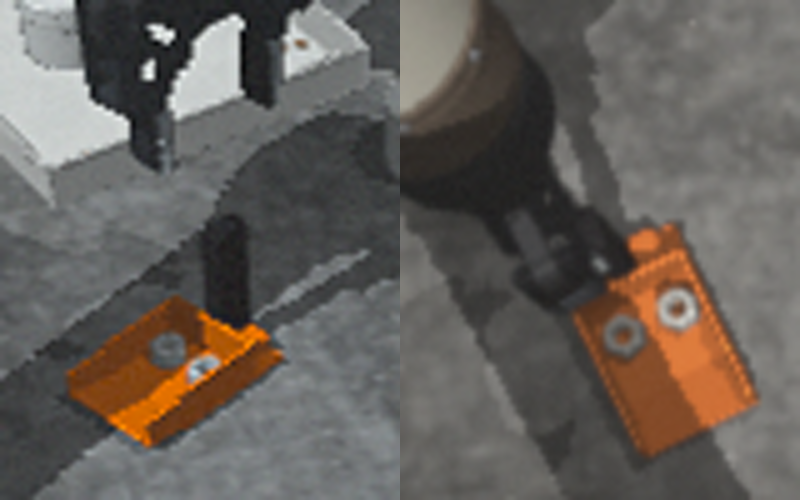

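Fingers at (155,150) and (260,90) in the left crop straddle the handle at (225,220), and the right crop agrees. Descend and close.

{"fn": "jog_arm", "kwargs": {"plan": [[70,[0.02,-0.02,0.3],[0,0,0]],[70,[0.02,-0.02,0.6],[0,0,0]],[70,[0.02,-0.02,0.9],[0,0,0]],[70,[0.02,-0.02,0.9],[0,0,0]],[50,[0.02,-0.02,0.9],[0,0,0]],[35,[0.02,-0.02,0.9],[0,0,0]],[20,[0.02,-0.02,0.9],[0,0,0]],[10,[0.02,-0.02,0.9],[0,0,0]],[5,[0.02,-0.02,0.9],[0,0,0]],[5,[0.02,-0.02,0.9],[0,0,0]]]}}

```text
clock: 3.55
position: [556.6, 326.5, 43.0]
ee_rot: [0.838, -0.545, 0.0, -0.001]
contact_force: [-2.0, 0.4, 6.4]
gripper_width: 23.2
grasp_force: 59.6
```

{"fn": "jog_arm", "kwargs": {"plan": [[5,[0,0,-0.1],[0,0,0]],[5,[0,0,-0.25],[0,0,0]],[5,[0,0,-0.4],[0,0,0]],[5,[0.05,0.02,-0.45],[0,0,0]],[5,[0.15,0.06,-0.45],[0,0,0]],[5,[0.3,0.12,-0.45],[0,0,0]],[5,[0.45,0.18,-0.45],[0,0,0]],[5,[0.6,0.24,-0.45],[0,0,0]],[5,[0.75,0.3,-0.45],[0,0,0]],[5,[0.85,0.35,-0.45],[0,0,0]]]}}

```text
clock: 4.8
position: [558.5, 232.8, 86.3]
ee_rot: [0.838, -0.546, -0.0, 0.0]
contact_force: [-0.4, -0.2, -1.6]
gripper_width: 23.1
grasp_force: 58.8
```

{"fn": "jog_arm", "kwargs": {"plan": [[5,[0.1,0.04,0],[0,0,0]],[5,[0.25,0.1,0],[0,0,0]],[5,[0.4,0.16,0],[0,0,0]],[5,[0.55,0.22,0],[0,0,0]],[5,[0.7,0.28,0],[0,0,0]],[5,[0.85,0.34,0],[0,0,0]],[5,[0.95,0.38,0],[0,0,0]]]}}

```text
clock: 5.68
position: [562.2, 130.7, 86.3]
ee_rot: [0.838, -0.546, -0.0, 0.0]
contact_force: [0.2, -0.1, -0.9]
gripper_width: 23.6
grasp_force: 58.9
```

```bash
python3 - <<'E'
from h import *
from bench import *
go([564.9,43.6,75])
out=[]
for n,(r,c) in(("scene",(130,200)),("top",(160,205))):
    d=get_image(n); np.savez(n+"2.npz",**d); out.append(cv2.resize(d["img"][r:r+125,c:c+100],(400,500),interpolation=cv2.INTER_CUBIC))
cv2.imwrite("pics/crop3.png",np.hstack(out)[:,:,::-1])
E
```

```text
5.675 [ 0.51  0.45 -0.3  -0.   -0.83 -0.09] [562.2 130.7  86.3] x yaw -66.18 frac [0.808 0.327 0.113] 23.582708688558455
```

View pics/crop3.png

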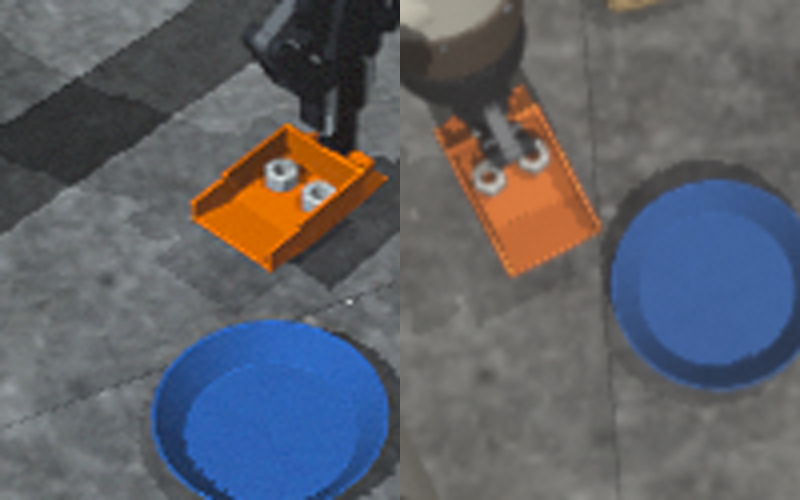

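Nuts at (282,172) and (318,193) are still in the scoop. Lip corners are (195,215)/(272,270) in scene and (510,278)/(600,232) in top, with the dish rim lying ahead. I check lip and rim.

```bash
python3 - <<'E'
from h import *
s,t=ld("scene2.npz"),ld("top2.npz")
S=lambda x,y:((x+.5)/4-.5+200,(y+.5)/4-.5+130); T=lambda x,y:((x-400+.5)/4-.5+205,(y+.5)/4-.5+160)
L=[tri(s,S(*a),t,T(*b)) for a,b in(((193,215),(512,278)),((271,270),(601,232)))]
print(L,(L[0][0]+L[1][0])/2)
print("rim", atz(t,*T(711,284),22), atz(s,*S(270,411),22))
for d in (s,t):
    o,b=masks(d); k,l,st,c=cv2.connectedComponentsWithStats(b.astype(np.uint8))
    i=[i for i in range(1,k) if 150<c[i][0]<330 and st[i,4]>800][0]
    ct=max(cv2.findContours((l==i).astype(np.uint8),0,1)[0],key=len)[:,0]; h=cv2.convexHull(ct)[:,0]
    P=np.array([atz(d,u,v,22)[:2] for u,v in h]); print(cv2.minEnclosingCircle(P.astype(np.float32)))
E
```

```text
[(array([462.32458801, 117.6473032 ,  58.49125753]), np.float64(0.09789268110027669)), (array([486.85431242,  63.05151642,  54.31364428]), np.float64(0.279206209320025))] [474.58945021  90.34940981  56.40245091]
rim [455.74095623  -1.18397836  22.        ] [454.75315855  -4.56687148  22.        ]
((454.2670593261719, -5.198709964752197), 65.47106170654297)
((465.022216796875, -0.11945533752441406), 61.73515319824219)
```

{"fn": "jog_arm", "kwargs": {"plan": [[5,[0.1,0.04,0],[0,0,0]],[5,[0.25,0.1,0],[0,0,0]],[5,[0.4,0.16,0],[0,0,0]],[5,[0.55,0.22,0],[0,0,0]],[5,[0.7,0.28,0],[0,0,0]],[5,[0.8,0.32,0.03],[0,0,0]],[5,[0.81,0.33,0.07],[0,0,0]],[5,[0.81,0.33,0.1],[0,0,0]],[5,[0.81,0.33,0.1],[0,0,0]],[5,[0.81,0.33,0.1],[0,0,0]]]}}

```text
clock: 7.02
position: [564.9, 44.9, 76.3]
ee_rot: [0.838, -0.545, 0.0, -0.0]
contact_force: [-0.6, -0.2, -2.0]
gripper_width: 23.6
grasp_force: 58.8
```

```bash
python3 - <<'E'
from h import *
from bench import *
go([564.9,43.6,75])
s=read_state();Rt=R.from_quat(s["ee_rot"]).as_matrix()
f=Rt[:,1]*1.0; print("forward",f)
# scoop origin in tool frame: y +94 (forward), z +43 ; pivot there, rotate about tool x by sign*a
p=np.array([0,94,43.])
for sg in(1,-1):
  for a in(8,16,24,32,40,45,50,54):
    Q=R.from_rotvec([sg*np.radians(a),0,0]).as_matrix(); sh=p-Q@p
    fw=Rt@Q@np.array([0,1,0])
    print(sg,a,(sh/100).round(3),a/60*sg,"fwd z",fw[2].round(2))
E
```

```text
7.025 [ 0.37  0.45 -0.33  0.   -0.79  0.05] [564.9  44.9  76.3] x yaw -66.1 frac [0.012 0.005 0.013] 23.606410415031444
forward [-9.14253270e-01 -4.05143103e-01 -1.57223059e-04]
1 8 [ 0.     0.069 -0.127] 0.13333333333333333 fwd z -0.14
1 16 [ 0.     0.155 -0.242] 0.26666666666666666 fwd z -0.28
1 24 [ 0.     0.256 -0.345] 0.4 fwd z -0.41
1 32 [ 0.     0.371 -0.433] 0.5333333333333333 fwd z -0.53
1 40 [ 0.     0.496 -0.504] 0.6666666666666666 fwd z -0.64
1 45 [ 0.     0.579 -0.539] 0.75 fwd z -0.71
1 50 [ 0.     0.665 -0.566] 0.8333333333333334 fwd z -0.77
1 54 [ 0.     0.735 -0.583] 0.9 fwd z -0.81
-1 8 [ 0.    -0.051  0.135] -0.13333333333333333 fwd z 0.14
-1 16 [ 0.    -0.082  0.276] -0.26666666666666666 fwd z 0.28
-1 24 [ 0.    -0.094  0.42 ] -0.4 fwd z 0.41
-1 32 [ 0.    -0.085  0.563] -0.5333333333333333 fwd z 0.53
-1 40 [ 0.    -0.056  0.705] -0.6666666666666666 fwd z 0.64
-1 45 [ 0.    -0.029  0.791] -0.75 fwd z 0.71
-1 50 [0.    0.006 0.874] -0.8333333333333334 fwd z 0.77
-1 54 [0.    0.04  0.938] -0.9 fwd z 0.81
```

{"fn": "jog_arm", "kwargs": {"plan": [[5,[0,0.033,-0.065],[0.0667,0,0]],[5,[0,0.069,-0.127],[0.1333,0,0]],[5,[0,0.11,-0.186],[0.2,0,0]],[5,[0,0.155,-0.242],[0.2667,0,0]],[5,[0,0.155,-0.242],[0.2667,0,0]]]}}

```text
clock: 7.65
position: [549.3, 37.9, 100.8]
ee_rot: [0.83, -0.54, 0.076, -0.116]
contact_force: [0.5, 0.3, -2.4]
gripper_width: 23.1
grasp_force: 59.2
```

```bash
cat > tip.py <<'E'
from h import *
from bench import *
s=read_state();Rt=R.from_quat(s["ee_rot"]).as_matrix()
print(s["clock"],s["joints"].round(2),"tilt",np.degrees(np.arcsin(-Rt[2,1])),"lip",(s["position"]+Rt@[0,94,43.]).round(1))
c=np.degrees(np.arcsin(-Rt[2,1])); p=np.array([0,94,43.])
for a in range(20,61,4):
    d=a-c
    if d>2 or d<-2: print(a,((p-R.from_rotvec([np.radians(d),0,0]).as_matrix()@p)/100).round(3),(d/60).round(3))
E
python3 tip.py
```

```text
7.65 [ 0.35  0.3  -0.53 -0.04 -0.47  0.1 ] tilt 15.934820366510841 lip [477.4   6.1  33.7]
20 [ 0.     0.033 -0.066] 0.068
24 [ 0.     0.07  -0.128] 0.134
28 [ 0.     0.111 -0.187] 0.201
32 [ 0.     0.156 -0.243] 0.268
36 [ 0.     0.205 -0.296] 0.334
40 [ 0.     0.257 -0.346] 0.401
44 [ 0.     0.313 -0.392] 0.468
48 [ 0.     0.372 -0.433] 0.534
52 [ 0.     0.433 -0.471] 0.601
56 [ 0.     0.497 -0.504] 0.668
60 [ 0.     0.564 -0.533] 0.734
```

{"fn": "jog_arm", "kwargs": {"plan": [[5,[0,-0.028,0.066],[-0.0667,0,0]],[5,[0,-0.051,0.135],[-0.1333,0,0]],[5,[0,-0.069,0.205],[-0.2,0,0]],[5,[0,-0.082,0.275],[-0.2667,0,0]],[5,[0,-0.082,0.275],[-0.2667,0,0]]]}}

```text
clock: 8.28
position: [566.3, 45.3, 75.5]
ee_rot: [0.838, -0.545, 0.0, 0.0]
contact_force: [-0.0, 0.3, -1.8]
gripper_width: 23.1
grasp_force: 59.3
```

```bash
python3 - <<'E'
from h import *
from bench import *
import tip
out=[]
for n,(r,c) in(("scene",(130,200)),("top",(160,225))):
    d=get_image(n); out.append(cv2.resize(d["img"][r:r+125,c:c+100],(400,500),interpolation=cv2.INTER_CUBIC))
cv2.imwrite("pics/crop4.png",np.hstack(out)[:,:,::-1])
p=np.array([0,94,43.])
s=read_state();Rt=R.from_quat(s["ee_rot"]).as_matrix()
mv=Rt.T@[-32,13,0]
for a in range(-15,-91,-15):
    Q=R.from_rotvec([0,0,np.radians(a)]).as_matrix()
    print(a,((p-Q@p+mv*a/-90)/100).round(3),a/60)
E
```

```text
8.275 [ 0.37  0.45 -0.33  0.   -0.79  0.05] tilt -0.006010207388986246 lip [480.4   7.2  32.5]
20 [ 0.     0.204 -0.296] 0.333
24 [ 0.     0.256 -0.345] 0.4
28 [ 0.     0.312 -0.391] 0.467
32 [ 0.     0.371 -0.433] 0.533
36 [ 0.     0.432 -0.47 ] 0.6
40 [ 0.     0.496 -0.504] 0.667
44 [ 0.     0.563 -0.532] 0.733
48 [ 0.     0.631 -0.556] 0.8
52 [ 0.     0.7   -0.575] 0.867
56 [ 0.     0.771 -0.59 ] 0.933
60 [ 0.     0.842 -0.599] 1.0
-15 [-0.285  0.072  0.   ] -0.25
-30 [-0.553  0.206  0.   ] -0.5
-45 [-0.789  0.395  0.   ] -0.75
-60 [-0.98  0.63  0.  ] -1.0
-75 [-1.115  0.897  0.   ] -1.25
-90 [-1.188  1.18   0.   ] -1.5
```

View pics/crop4.png

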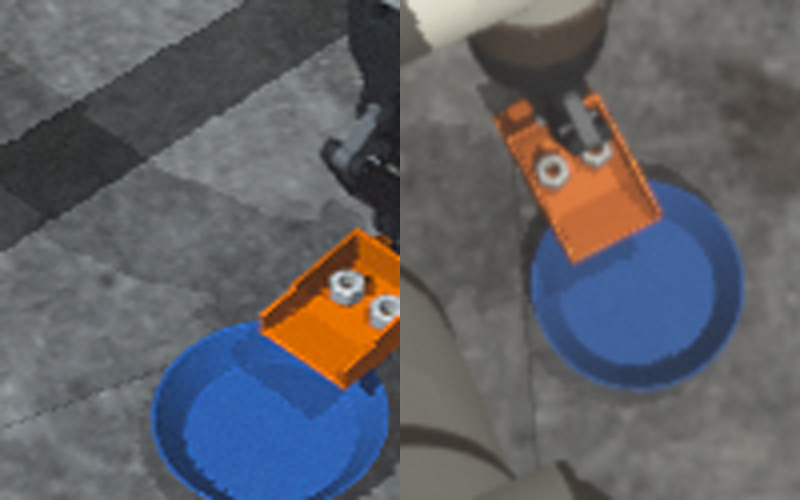

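Nuts are still seated at the back ((347,287), (385,310) left) and the lip is over the dish. j5's limit blocks 50° in this direction, so I swing the scoop about its lip by 90° to tip sideways.

{"fn": "jog_arm", "kwargs": {"plan": [[5,[-0.14,0.03,-0.05],[0,0,-0.125]],[5,[-0.285,0.072,-0.1],[0,0,-0.25]],[5,[-0.42,0.133,-0.1],[0,0,-0.375]],[5,[-0.553,0.206,-0.1],[0,0,-0.5]],[5,[-0.675,0.295,-0.1],[0,0,-0.625]],[5,[-0.789,0.395,-0.1],[0,0,-0.75]],[5,[-0.89,0.507,-0.1],[0,0,-0.875]],[5,[-0.98,0.63,-0.1],[0,0,-1]],[5,[-0.98,0.63,-0.1],[0,0,-1]]]}}

```text
clock: 9.5
position: [466.4, 108.4, 86.9]
ee_rot: [0.999, -0.054, 0.0, -0.0]
contact_force: [0.3, 0.2, -1.5]
gripper_width: 23.1
grasp_force: 59.3
```

```bash
cat > sw.py <<'E'
from h import *
from bench import *
p=np.array([0,94,43.])
s=read_state();Rt=R.from_quat(s["ee_rot"]).as_matrix()
lip=s["position"]+Rt@p
f=np.array([np.cos(np.radians(-66)),np.sin(np.radians(-66)),0])
t=np.array([455,-4,33])-25*f
a0=np.degrees(np.arctan2(Rt[1,1],Rt[0,1])); d=-(-66-a0)
print(s["clock"],s["joints"].round(2),"lip",lip.round(1),"fwd yaw",a0)
mv=Rt.T@(t-lip)
for k in(.25,.5,.75,1):
    Q=R.from_rotvec([0,0,np.radians(d*k)]).as_matrix()
    print(k,((p-Q@p+mv*k)/100).round(3),(d*k/60).round(3))
E
python3 sw.py
```

```text
9.5 [ 0.57  0.31 -0.54 -0.   -0.73  0.89] lip [456.3  14.9  43.9] fwd yaw -96.18262729475141
0.25 [-0.153  0.001  0.027] -0.126
0.5 [-0.304  0.019  0.054] -0.252
0.75 [-0.45   0.052  0.081] -0.377
1 [-0.591  0.101  0.109] -0.503
```

{"fn": "jog_arm", "kwargs": {"plan": [[5,[-0.153,0,0.02],[0,0,-0.126]],[5,[-0.304,0.019,0.05],[0,0,-0.252]],[5,[-0.45,0.052,0.08],[0,0,-0.377]],[5,[-0.591,0.1,0.11],[0,0,-0.5]],[5,[-0.591,0.1,0.11],[0,0,-0.5]]]}}

```text
clock: 10.12
position: [407.2, 104.5, 75.5]
ee_rot: [0.979, 0.205, -0.0, 0.0]
contact_force: [-0.2, 0.0, -1.6]
gripper_width: 22.9
grasp_force: 59.3
```

```bash
python3 tip.py
```

```text
10.125 [ 0.64  0.24 -0.68  0.   -0.65  1.34] tilt -0.004242432139440722 lip [445.   18.4  32.5]
20 [ 0.     0.204 -0.296] 0.333
24 [ 0.     0.256 -0.345] 0.4
28 [ 0.     0.312 -0.391] 0.467
32 [ 0.     0.371 -0.433] 0.533
36 [ 0.     0.432 -0.47 ] 0.6
40 [ 0.     0.496 -0.504] 0.667
44 [ 0.     0.563 -0.532] 0.733
48 [ 0.     0.631 -0.556] 0.8
52 [ 0.     0.7   -0.575] 0.867
56 [ 0.     0.771 -0.59 ] 0.933
60 [ 0.     0.842 -0.599] 1.0
```

{"fn": "jog_arm", "kwargs": {"plan": [[5,[0,0.033,-0.065],[0.0667,0,0]],[5,[0,0.069,-0.127],[0.1333,0,0]],[5,[0,0.11,-0.186],[0.2,0,0]],[5,[0,0.155,-0.242],[0.2667,0,0]],[5,[0,0.155,-0.242],[0.2667,0,0]]]}}

```text
clock: 10.75
position: [416.4, 90.0, 100.1]
ee_rot: [0.97, 0.202, -0.027, -0.136]
contact_force: [0.7, 0.3, -2.5]
gripper_width: 23.3
grasp_force: 59.5
```

```bash
python3 tip.py
```

```text
10.75 [ 0.37  0.26 -0.46 -0.36 -0.89  1.84] tilt 15.947773854744382 lip [447.9  18.   33. ]
20 [ 0.     0.033 -0.065] 0.068
24 [ 0.     0.07  -0.127] 0.134
28 [ 0.     0.111 -0.187] 0.201
32 [ 0.     0.156 -0.243] 0.268
36 [ 0.     0.204 -0.296] 0.334
40 [ 0.     0.257 -0.346] 0.401
44 [ 0.     0.313 -0.392] 0.468
48 [ 0.     0.371 -0.433] 0.534
52 [ 0.     0.433 -0.471] 0.601
56 [ 0.     0.497 -0.504] 0.668
60 [ 0.     0.563 -0.533] 0.734
```

Joints are moving towards the comfortable range now. Continue tipping to 52°, slowly.

{"fn": "jog_arm", "kwargs": {"plan": [[5,[0,0.033,-0.065],[0.068,0,0]],[5,[0,0.07,-0.127],[0.134,0,0]],[5,[0,0.111,-0.187],[0.201,0,0]],[5,[0,0.156,-0.243],[0.268,0,0]],[5,[0,0.204,-0.296],[0.334,0,0]],[5,[0,0.257,-0.346],[0.401,0,0]],[5,[0,0.313,-0.392],[0.468,0,0]],[5,[0,0.371,-0.433],[0.534,0,0]],[5,[0,0.433,-0.471],[0.6,0,0]],[5,[0,0.433,-0.471],[0.6,0,0]]]}}

```text
clock: 12.0
position: [436.6, 39.9, 131.5]
ee_rot: [0.88, 0.184, -0.091, -0.428]
contact_force: [-0.3, 0.2, -1.3]
gripper_width: 23.4
grasp_force: 59.8
```

```bash
python3 - <<'E'
import tip
from h import *
from bench import *
out=[]
for n,(r,c) in(("scene",(160,200)),("top",(160,225))):
    d=get_image(n); out.append(cv2.resize(d["img"][r:r+125,c:c+100],(400,500),interpolation=cv2.INTER_CUBIC))
cv2.imwrite("pics/crop5.png",np.hstack(out)[:,:,::-1])
E
```

```text
12.0 [-0.11  0.51 -0.13 -0.75 -1.52  2.37] tilt 51.89506029203706 lip [445.9  17.7  31. ]
20 [ 0.    -0.085  0.562] -0.532
24 [ 0.    -0.092  0.49 ] -0.465
28 [ 0.    -0.094  0.418] -0.398
32 [ 0.    -0.09   0.346] -0.332
36 [ 0.    -0.082  0.274] -0.265
40 [ 0.    -0.068  0.203] -0.198
44 [ 0.    -0.05   0.133] -0.132
48 [ 0.    -0.027  0.065] -0.065
56 [ 0.     0.033 -0.066] 0.068
60 [ 0.     0.07  -0.128] 0.135
```

View pics/crop5.png

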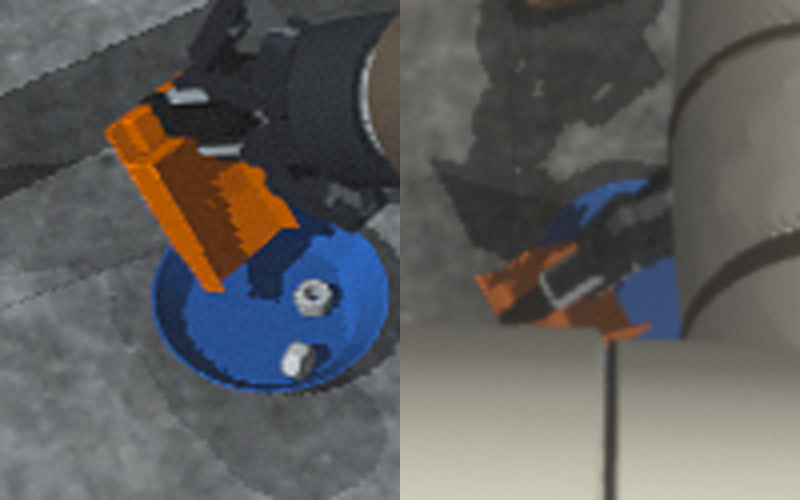

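Both nuts lie in the blue dish ((313,297), (298,358) left crop) and the scoop is empty. Tip back the same way.

{"fn": "jog_arm", "kwargs": {"plan": [[5,[0,-0.027,0.065],[-0.065,0,0]],[5,[0,-0.05,0.133],[-0.132,0,0]],[5,[0,-0.068,0.203],[-0.198,0,0]],[5,[0,-0.082,0.274],[-0.265,0,0]],[5,[0,-0.09,0.346],[-0.332,0,0]],[5,[0,-0.094,0.418],[-0.398,0,0]],[5,[0,-0.092,0.49],[-0.465,0,0]],[5,[0,-0.085,0.562],[-0.532,0,0]],[5,[0,-0.074,0.634],[-0.598,0,0]],[5,[0,-0.074,0.634],[-0.598,0,0]]]}}

```text
clock: 13.35
position: [412.3, 92.1, 100.2]
ee_rot: [0.968, 0.207, -0.029, -0.137]
contact_force: [-0.0, -0.3, -1.8]
gripper_width: 23.3
grasp_force: 59.6
```

```bash
python3 - <<'E'
from h import *
from bench import *
s=read_state();Rt=R.from_quat(s["ee_rot"]).as_matrix(); c=np.degrees(np.arcsin(-Rt[2,1])); p=np.array([0,94,43.])
print(s["clock"],s["joints"].round(2),c,s["position"]+Rt@p)
for k in(.25,.5,.75,1):
    Q=R.from_rotvec([np.radians(-c*k),0,0]).as_matrix()
    print(((p-Q@p+Rt.T@[-10*k,100*k,20*min(1,2*k)])/100).round(3),(-c*k/60).round(3))
E
```

```text
13.35 [ 0.38  0.25 -0.47 -0.36 -0.89  1.85] 16.123239472466015 [444.32856467  20.5829735   32.83394891]
[ 0.079 -0.285  0.037] -0.067
[ 0.158 -0.565  0.076] -0.134
[ 0.238 -0.812  0.213] -0.202
[ 0.317 -1.054  0.351] -0.269
```

{"fn": "jog_arm", "kwargs": {"plan": [[5,[0.05,-0.15,0],[-0.034,0,0]],[5,[0.08,-0.285,0.03],[-0.067,0,0]],[5,[0.12,-0.43,0.05],[-0.1,0,0]],[5,[0.16,-0.565,0.076],[-0.134,0,0]],[5,[0.2,-0.69,0.14],[-0.168,0,0]],[5,[0.24,-0.812,0.21],[-0.202,0,0]],[5,[0.28,-0.9,0.28],[-0.235,0,0]],[5,[0.3,-0.99,0.34],[-0.269,0,0]],[5,[0.3,-0.99,0.34],[-0.269,0,0]]]}}

```text
clock: 14.48
position: [398.7, 199.0, 94.6]
ee_rot: [0.978, 0.207, -0.0, 0.0]
contact_force: [0.6, 0.1, -2.2]
gripper_width: 22.9
grasp_force: 59.6
```

```bash
python3 - <<'E'
from h import *
from bench import *
go([450-38,150+86,44])
s=read_state();Rt=R.from_quat(s["ee_rot"]).as_matrix(); print("lip",s["position"]+Rt@[0,94,43.],Rt[:,2],Rt[:,1])
E
```

```text
14.475 [ 0.83  0.25 -0.6  -0.   -0.72  1.16] [398.7 199.   94.6] x yaw 23.94 frac [ 0.272 -0.284  0.506] 22.914407432772755
lip [436.79933643 113.11738799  51.57082419] [-3.67294413e-04 -1.02505945e-04 -9.99999927e-01] [ 4.05840318e-01 -9.13943999e-01 -5.53781920e-05]
```

{"fn": "jog_arm", "kwargs": {"plan": [[5,[0.1,-0.1,0],[0,0,0]],[5,[0.2,-0.2,0.1],[0,0,0]],[5,[0.27,-0.28,0.2],[0,0,0]],[5,[0.27,-0.28,0.35],[0,0,0]],[5,[0.27,-0.28,0.43],[0,0,0]],[5,[0.27,-0.28,0.47],[0,0,0]],[5,[0.27,-0.28,0.5],[0,0,0]],[5,[0.27,-0.28,0.5],[0,0,0]]]}}

```text
clock: 15.48
position: [412.5, 235.0, 44.6]
ee_rot: [0.978, 0.207, 0.0, 0.0]
contact_force: [-1.1, 0.3, -1.8]
gripper_width: 23.5
grasp_force: 59.7
```

{"fn": "jog_arm", "kwargs": {"plan": [[5,[0,0,0.01],[0,0,0]],[5,[0,0,0.02],[0,0,0]],[5,[0,0,0.025],[0,0,0]]]}}

```text
clock: 15.85
position: [412.7, 235.2, 43.0]
ee_rot: [0.978, 0.207, 0.0, 0.0]
contact_force: [-3.0, -1.2, 9.3]
gripper_width: 23.2
grasp_force: 60.9
```

Contact with the worktop (about 11 N). Open slowly, settle, then rise.

{"fn": "jog_arm", "kwargs": {"plan": [[26,[0,0,0],[0,0,0]],[32,[0,0,0],[0,0,0]],[45,[0,0,0],[0,0,0]],[60,[0,0,0],[0,0,0]],[70,[0,0,0],[0,0,0]],[70,[0,0,0],[0,0,0]],[70,[0,0,-0.2],[0,0,0]],[70,[0,0,-0.5],[0,0,0]],[70,[0,0,-1],[0,0,0]],[70,[0,0,-1],[0,0,0]]]}}

```text
clock: 17.1
position: [414.4, 237.0, 145.8]
ee_rot: [0.978, 0.207, 0.004, -0.002]
contact_force: [-0.0, 0.2, -0.2]
gripper_width: 69.8
grasp_force: 0.0
```

{"fn": "jog_arm", "kwargs": {"plan": [[70,[0,0,-0.5],[0,0,0]],[70,[0,-0.3,-1],[0,0,0]],[70,[0,-0.3,-1],[0,0,0]],[70,[0,-0.3,-1],[0,0,0]]]}}

```text
clock: 17.6
position: [399.6, 262.0, 240.8]
ee_rot: [0.978, 0.207, -0.001, 0.0]
contact_force: [-1.3, -0.5, 0.3]
gripper_width: 69.7
grasp_force: 0.0
```

```bash
python3 - <<'E'
from h import *
from bench import *
d=get_image("scene"); cv2.imwrite("pics/end.png",cv2.resize(d["img"][90:290,170:370],(600,600),interpolation=cv2.INTER_CUBIC)[:,:,::-1])
o,b=masks(d)
P=pts(d,o); P=P[P[:,2]<60]; print(P.min(0),P.max(0),read_state()["clock"])
E
```

```text
[382.63277298 138.15539833  -2.59909726] [697.68074718 765.33739653  28.56803084] 17.65
```

View pics/end.png

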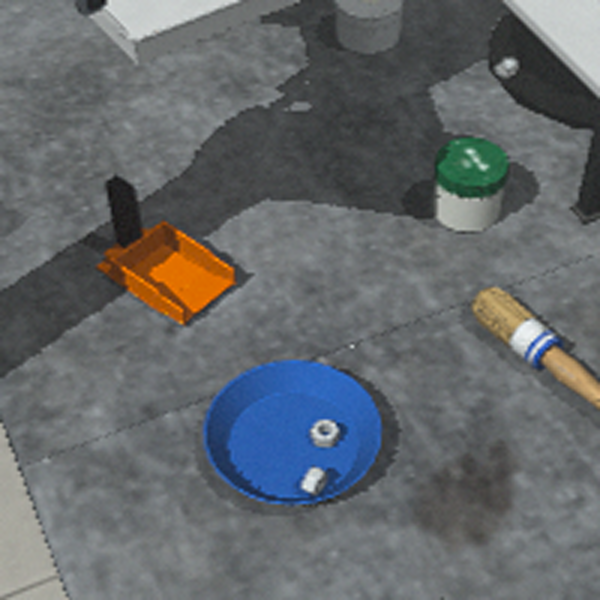

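Scoop stands upright at (170,270), clear of the dish; nuts at (325,432) and (313,482), the second against the wall. I check its distance before handing in.

```bash
python3 - <<'E'
from h import *
from bench import *
d=get_image("scene")
for x,y in((325,432),(313,482)):
    for z in(8,13):
        q=atz(d,170+(x+.5)/3-.5,90+(y+.5)/3-.5,z); print(q.round(),np.linalg.norm(q[:2]-[455,-4]).round(1))
h=cv2.cvtColor(d["img"],cv2.COLOR_RGB2HSV)
m=np.zeros(h.shape[:2],bool); m[225:260,255:290]=(h[225:260,255:290,1]<90)
k,l,st,c=cv2.connectedComponentsWithStats(m.astype(np.uint8))
for i in range(1,k):
    if st[i,4]>15: P=pts(d,l==i); print(c[i],st[i,4],np.median(P,0).round(),np.linalg.norm(np.median(P,0)[:2]-[455,-4]),P[:,2].max())
E
```

```text
[479.  -9.   8.] 24.8
[478. -12.  13.] 24.1
[452. -45.   8.] 41.4
[451. -48.  13.] 44.5
[277.88571429 234.04285714] 70 [479. -12.  12.] 24.77275781827083 15.951285069593496
[274.29824561 249.78947368] 57 [450. -50.  19.] 46.05434384858286 23.45058418521512
[276.88429752 257.07438017] 121 [459. -60.  -0.] 55.86182853091458 2.1849073087772695
```

```bash
python3 -c "
from bench import *
print(job_done())"
```

```text
the job is handed in; nothing more can be done
None
```

I handed the job in at about 18 s on the robot's clock: both nuts are in the blue dish (about 25 and 46 mm from its centre), and the empty scoop stands upright on the bare worktop, lip about 155 mm from the dish centre, with the gripper clear; no verdict came back.

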